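Dose the coffee grinder and hold its dial on the third click

TASK

On the coffee grinder, swing the red-knobbed dose lever all the way to its stop and let go so that it springs back to rest; leave the dial alone until then. Then turn the black spring-return dial clockwise past its first two clicks to the third (the three orange dots) and keep holding it there: the program finishes while the robot still holds the dial against its spring. Leave everything else on the table standing where it is.

Things in the scene. Friction and masses are not known exactly. Their poses are not given: they have to be found in the camera images.
- grinder: coffee grinder, fixed to the table: a cream housing 200 (x) x 280 (y) mm with a flat grey deck 95 mm above the table; its front (grounds drawer) faces -x of its own frame. Origin: centre of the underside; z up. On the deck stands an amber bean hopper with flat cream lid (axis at x = 42, y = 0 mm, diameter 108 mm, top 165 mm above the table). The dial's axis is upright at x = -30, y = -80 mm, the lever's pivot is upright at x = 20, y = 75 mm.
- dial_grip (a point): grip point of the dial, on its axis, 143 mm above the table. The dial is a black skirt (54 mm diameter, top 118 mm above the table) carrying an upright grip bar 50 mm long, 12 mm thick, which reaches from 118 to 158 mm above the table. At rest the bar's length lies along the grinder's x axis with its white pointer line towards the grinder's +x (away from the robot).
- dial (a joint): angle of the dial in rad: 0 at rest, growing clockwise seen from above. Clicks (spring-ball detents) at 0.4 (one white dot), 0.8 (two white dots) and 1.2 (three orange dots); past the third it can be forced over one more ridge to a hard stop at 1.6. A spring drives it back to 0 from everywhere, through the clicks: about 0.05 N m at 0 rising to 0.12 N m at the third click; each ridge between clicks adds or takes off up to about 0.04 N m.
- lever_grip (a point): grip point of the dose lever: on the axis of the upright red knob at the lever's end (a pin 14 to 15 mm in diameter, from 115 to 163 mm above the table); this point is 143 mm above the table and 65 mm from the pivot. The flat steel arm below it is 14 mm wide, its top 116 mm above the table.
- dose_lever (a joint): angle of the dose lever in rad: 0 at rest, where the arm points along the grinder's +y (left); it grows counter-clockwise seen from above, the knob swinging towards the grinder's front (-x), to a hard stop at 1.1. A spring returns it to 0: about 1 N at the knob at rest, 2.4 N at the stop.
- coffee_maker: black drip coffee maker with its glass carafe, 186 x 165 x 306 mm, fixed at the back right; origin at the centre of its underside
- canister: orange canister with wooden lid, 70 mm diameter, 110 mm tall, loose, a bystander; origin under its centre
- green_mug: green and white mug, 78 x 116 x 101 mm, loose, a bystander; origin under its centre
- sugar_glass: glass with sugar sticks, 75 x 77 x 117 mm, loose, a bystander; origin under its centre
- small_cup: small white cup, 62 x 88 x 50 mm, loose, a bystander; origin under its centre
- teaspoon: steel teaspoon, 132 x 26 x 9 mm, loose, a bystander; origin under its centre
- jar: glass jar with red lid, 61 mm diameter, 161 mm tall, loose, a bystander behind the grinder; origin under its centre
- red_box: red carton, 54 x 65 x 134 mm, loose, a bystander behind the grinder; origin under its centre

How it is judged:
By the outcome, as a careful person would: the job done as asked, in the order asked, and still so for the second after the job is handed in, while the arm keeps its last pose, push and grip.
It also fails if it takes over 45 s, if anything falls off the work surface, if the arm or the gripper's body presses on something with over 40 N, if the wrist force passes 120 N, or if a joint passes its speed limit or range.

ROBOT

A 6-joint arm with a two-finger parallel gripper is mounted at the origin on a cart in front of the work surface, level with it; the furniture and walls round the work are solid. World frame = base frame: x ahead of the robot, y to its left, z up, the work surface at z = 0. Lengths are in mm, angles in rad, forces in N, time in s.
With the tool pointing down it reaches from about 350 to 875 mm from the base axis. Payload 4.2 kg.
Tool frame: the origin (TCP) lies at the very end of the fingers, on their centre line; the grasp point (between the pads) lies 19 mm behind it; z points along the fingers, y is the direction in which the jaws open and shut (so a half turn about z gives the same grasp; the last joint's range is limited). The gripper opens to 85 mm and grips with 20 to 120 N. Pads are 22 mm wide; open, the fingers measure 114 mm over their backs; the gripper's body (76 mm by 85 mm) begins 54 mm behind the grasp point. The pads swing forward as they close: fully open they stand 13 mm farther back than shut.
Start: joints at [1.517, 0.385, 0.008, 0, -1.194, -0.259], TCP at [192.295, 594.661, 231.312] pointing down, gripper open.
Joint ranges: [-3.14, 3.14], [-1.21, 2.06], [-1.07, 1.41], [-3.16, 2.05], [-2.99, -0.16], [-3.1, 3.1]. Speed limits (rad/s): [2.79, 2.79, 3.14, 3.14, 3.14, 3.14].

INTERFACE

Orientations are given as a unit quaternion [x, y, z, w].
In Python, from bench import arm, optics, job gives the robot as it stands.
- The arm moves only by the tool send_rows, never from a script. Its argument "steps" is a list that holds one entry, the list of rows, each a list of 5 numbers: the shift along the tool's x, y, z in cm, then the turn about the tool's z in rad, then the opening, from 0 (shut) to 1 (fully open). A call has 1 to 10 rows; each row shifts and turns the pose as measured when the row begins, along the tool's axes as they then stand; what a row does not reach is not made up. A row lasts 1/12 s, in which the tool goes at most 41.7 mm and 7.16 degrees, less where a joint would pass 70% of its speed; a pose out of reach is approached as far as the arm can. A call with a gripper value outside its range is refused whole. The fingers move at their own pace and stop on an object; the grip force is fixed at half the most. Time passes only in rows, so rows that do not move let the fingers close. It gives the time, the measured TCP pose, the force and the opening at its end, in the units of the state.
- arm.read_state(): the state, without advancing time (a new reading comes with each control period).
- optics.get_image(name): name is "scene" or "top"; returns (picture, depth): 420x560x3 uint8, blue, green, red; 420x560 float32, mm along the optical axis (not along the pixel's ray), 0 where there is no reading.
- optics.get_calibration(name): a dict with "K" (3x3 intrinsics, pixels), "rvec" (rotation vector, rad) and "tvec" (3), from world to camera coordinates, as OpenCV has them. Camera axes: x right, y down, z forward; pixel columns grow to the right and rows downward; lengths in mm; the calibration is good to about 2 mm. A picture is of the moment at which its call begins. get_calibration takes no time and is no camera call.
- job.job_done(): hands the job in, once; it reports no verdict.
The state is a dict: "clock": time; "joints": joint angles; "joint_vel": joint speeds; "joint_efforts": joint torques, N m; "position": TCP position; "ee_rot": TCP orientation; "contact_force": force on the tool from outside, world axes, zero at the start; "wrist_torque": the same for the moment, N m; "gripper_width": finger opening in mm.
Only numpy, scipy, OpenCV 4.12 (cv2) and the standard library are available. Lean on these libraries where they do the work, as an engineer would, in place of code of your own. Each camera call takes 0.05 s, during which the arm holds its last target. There are 200 camera calls.

## Working session

There is one attempt and no reset: what is moved stays moved. The work goes in short steps, Python scripts to look and compute and a tool call to move; the robot and the scene stay as the last step left them, time stands still between calls to the robot, and variables do not carry over. Pictures are saved under pics/ and viewed, about 8 in all and at most 12, crops included, and the job is handed in when it is done.

Besides the shell and the picture viewer there is one more tool, called as name([rows], argument=value, ...), one row to a line, values as JSON. send_rows: Moves the arm, as the interface text tells. Its arguments: {"type":"object","properties":{"steps":{"type":"array","items":{"type":"array","items":{"type":"array","items":{"type":"number"}}}}},"required":["steps"]}

```bash
mkdir -p pics; ls; cat > h.py <<'E'
import numpy as np, cv2
from bench import arm, optics, job
def cam(n):
    c=optics.get_calibration(n);R=cv2.Rodrigues(np.array(c["rvec"],float))[0]
    return np.array(c["K"],float),R,np.array(c["tvec"],float).ravel()
def onplane(n,u,v,z):
    K,R,t=cam(n);d=R.T@np.linalg.inv(K)@np.array([u,v,1.]);C=-R.T@t
    return C+d*(z-C[2])/d[2]
def proj(n,p):
    K,R,t=cam(n);q=K@(R@np.array(p,float)+t);return q[:2]/q[2]
def cloud(n,dep):
    K,R,t=cam(n);v,u=np.indices(dep.shape)
    q=np.stack([(u-K[0,2])/K[0,0]*dep,(v-K[1,2])/K[1,1]*dep,dep],-1)
    return (q-t)@R
E
python3 - <<'E'
from h import *
for n in("top","scene"):
    im,d=optics.get_image(n);cv2.imwrite(f"pics/{n}0.png",im);np.savez(f"{n}0.npz",im=im,d=d)
    K,R,t=cam(n);print(n,-R.T@t,K[0,0])
print(arm.read_state())
E
```

```text
pics
top [ 342.83678558   15.30160762 1289.81251694] 438.8125196432721
scene [ 768.78594736  933.02272981 1377.36304796] 485.0266827811324
{'clock': 0.1, 'joints': array([ 1.51658863e+00,  3.85457664e-01,  6.78060793e-03, -4.39159833e-04,
       -1.19398806e+00, -2.58609823e-01]), 'joint_vel': array([-0.00322588, -0.00099001,  0.00129188,  0.00318665,  0.00049196,
       -0.00206667]), 'joint_efforts': array([-2.32892762e-04, -3.93320954e+01,  1.88928616e+01,  4.19782698e+00,
       -2.59996094e-03,  8.54279079e-06]), 'position': array([192.15455432, 594.18968795, 230.35071758]), 'ee_rot': array([ 9.87779995e-01, -1.55851744e-01, -1.07704543e-04,  9.50341251e-04]), 'contact_force': array([-0.51760062, -0.84731381,  0.22843699]), 'wrist_torque': array([ 0.0119577 ,  0.04458278, -0.00560151]), 'gripper_width': 85.15550571701695}
```

View pics/top0.png

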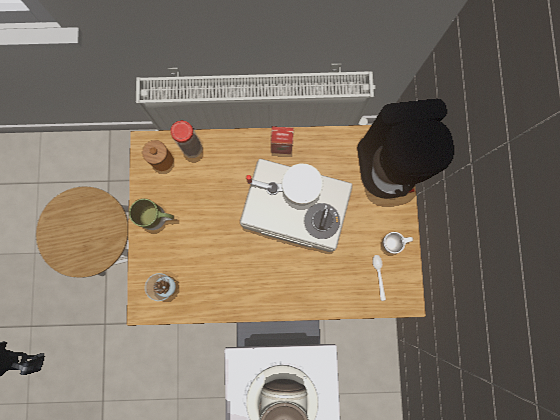

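View pics/scene0.png

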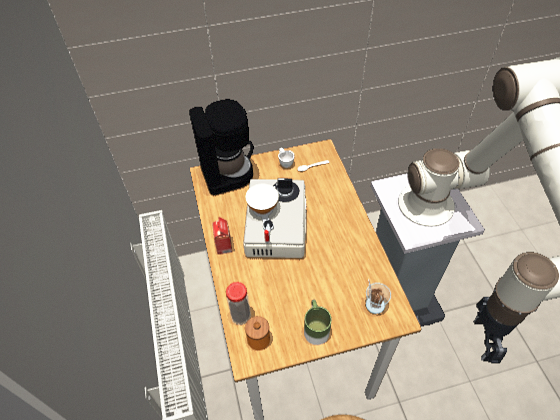

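The top view shows the hopper lid at about (302,184), the red knob at (249,178) and the dial at (323,220). The grinder is yawed about 15° clockwise. Next I'll measure it.

```bash
python3 - <<'E'
from h import *
f=np.load("top0.npz");im,d=f["im"],f["d"];P=cloud("top",d);z=P[...,2]
roi=np.zeros(z.shape,bool);roi[150:260,235:360]=1
def rep(n,m,zz=None):
    v,u=np.nonzero(m);print(n,len(u),u.mean(),v.mean(),"med",np.median(P[m],0), onplane("top",u.mean(),v.mean(),zz) if zz else "")
hsv=cv2.cvtColor(im,cv2.COLOR_BGR2HSV)
lid=roi&(z>155)&(z<175)&(hsv[...,1]<60)&(hsv[...,2]>150);rep("lid",lid,165)
red=roi&((hsv[...,0]<8)|(hsv[...,0]>172))&(hsv[...,1]>150)&(hsv[...,2]>80);rep("red",red&(np.indices(z.shape)[0]>165),160)
dk=roi&(z>85)
c=P[dk][:,:2].astype(np.float32);r=cv2.minAreaRect(c);print(r,cv2.boxPoints(r))
dial=roi&(z>108)&(hsv[...,2]<90)&(np.indices(z.shape)[1]>300)&(np.indices(z.shape)[0]>200);rep("dial",dial)
rep("bar",dial&(z>140),158)
dm=dial&(z<128);q=P[dial][:,:2].astype(np.float32);print("circ",cv2.minEnclosingCircle(q))
# scene knob
g=np.load("scene0.npz");im2=g["im"];h2=cv2.cvtColor(im2,cv2.COLOR_BGR2HSV);Q=cloud("scene",g["d"])
m=((h2[...,0]<8)|(h2[...,0]>172))&(h2[...,1]>150);m[:225]=0;m[250:]=0;m[:,:255]=0;m[:,280:]=0
v,u=np.nonzero(m);print("sc red",u.mean(),v.mean(),v.min(),v.max(),Q[m].mean(0))
a=im[155:260,230:365];cv2.imwrite("pics/crop0.png",cv2.resize(a,None,fx=5.5,fy=5.5,interpolation=cv2.INTER_CUBIC))
E
```

```text
lid 1293 301.7339520494973 183.55607115235887 med [585.44728923 -67.95006685 165.79002665] [585.04745669 -68.28593265 165.        ]
red 24 248.45833333333334 177.66666666666666 med [605.59854659  70.84287876 162.30885611] [605.6072538   71.02288214 160.        ]
((491.1226806640625, -33.228759765625), (281.5826110839844, 312.0081481933594), 72.82286071777344) [[ 300.4975   -121.66805 ]
 [ 598.5889   -213.81244 ]
 [ 681.74786    55.210533]
 [ 383.65643   147.35492 ]]
dial 98 322.8469387755102 220.68367346938774 med [ 486.92425683 -121.13746578  149.7619916 ] 
bar 57 322.64912280701753 219.28070175438597 med [ 488.93406903 -119.90412738  157.65761401] [ 490.2625327  -119.82798934  158.        ]
circ ((493.62158203125, -124.64675903320312), 26.08980369567871)
sc red 266.44444444444446 235.13888888888889 230 240 [607.36787244  78.57895509 148.07015451]
```

View pics/crop0.png

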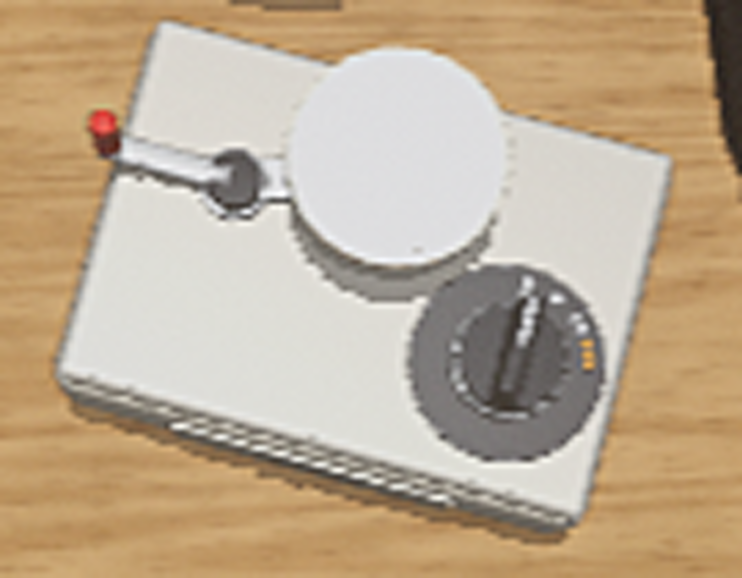

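The crop shows the lid, lever hub, red knob tip (103,120), dial with orange dots at right, and deck corners (160,22), (670,157), (575,525), (60,375). I'll do a rigid fit over these points.

```bash
python3 - <<'E'
from h import *
from scipy.optimize import least_squares
f=lambda x,y,z:onplane("top",230+(x+.5)/5.5-.5,155+(y+.5)/5.5-.5,z)[:2]
obs=[((100,140),f(160,22,95)),((100,-140),f(670,157,95)),((-100,-140),f(575,525,95)),((-100,140),f(60,375,95)),
((42,0),np.array([585.05,-68.3])),((20,140),f(103,120,163)),((20,75),f(237,170,125)),((-30,-80),f(513,352,158)),((-30,-80),f(507,362,105))]
def res(p,o=obs):
    c,s=np.cos(p[2]),np.sin(p[2]);R=np.array([[c,-s],[s,c]])
    return np.concatenate([R@np.array(a)+p[:2]-b for a,b in o])
r=least_squares(res,[540,-60,-.27],loss="soft_l1",f_scale=3)
print(r.x,np.degrees(r.x[2]));print(res(r.x).reshape(-1,2).round(1))
x=r.x;c,s=np.cos(x[2]),np.sin(x[2]);R=np.array([[c,-s],[s,c]])
G=lambda a:R@np.array(a)+x[:2]
print("knob",G((20,140)),"piv",G((20,75)),"dial",G((-30,-80)),"stop",G((20-65*np.sin(1.1),75+65*np.cos(1.1))))
p=list(G((20,140)))
for n in("top","scene"):print(n,proj(n,p+[163]),proj(n,p+[143]),proj(n,p+[118]))
E
```

```text
[ 5.46283414e+02 -5.57582766e+01 -3.13681449e-01] -17.972623117934404
[[10.   2. ]
 [ 0.5 -8.1]
 [-5.3 -3.1]
 [-0.4  9.9]
 [ 1.2 -0.4]
 [ 0.2  0.1]
 [-1.9  1.8]
 [ 1.  -2.1]
 [-1.1  1. ]]
knob [608.50624928  71.23904136] piv [588.44968493   9.41077738] dial [ 493.06228997 -122.59772568] stop [542.44546081  55.33039588]
top [248.29415537 176.33196906] [248.69859989 178.04657944] [249.18534906 180.11011384]
scene [265.31360708 230.57629549] [265.58923522 234.32321987] [265.92573094 238.89758588]
```

send_rows([
  [[3.3, 2.2, 0, 0, 1], [3.3, 2.2, 0, 0, 1], [3.3, 2.2, 0, 0, 1], [3.3, 2.2, 0, 0, 1], [3.3, 2.2, 0, 0, 1], [3.3, 2.2, 0, 0, 1], [3.3, 2.2, 0, 0, 1], [3.3, 2.2, 0, 0, 0.4], [3.3, 2.2, 0, 0, 0.4], [3.3, 2.2, 0, 0, 0.4]],
])

```text
clock: 0.93
position: [442.4, 274.7, 225.2]
ee_rot: [0.989, -0.149, -0.002, 0.005]
contact_force: [0.9, 0.8, 0.6]
gripper_width: 51.8
```

send_rows([
  [[3.3, 2.2, 0, 0, 0.4], [3.3, 2.2, 0, 0, 0.4], [3.3, 2.2, 0, 0, 0.4], [3.3, 2.2, 0, 0, 0.4], [3.3, 2.2, 0, 0, 0.4], [3.3, 2.2, 0, 0, 0.4], [0, 0, 0, 0.12, 0.4], [0, 0, 0, 0.12, 0.4], [0, 0, 0, 0.12, 0.4], [0, 0, 0, 0.12, 0.4]],
])

```text
clock: 1.77
position: [600.5, 69.1, 220.0]
ee_rot: [0.921, -0.39, -0.004, 0.008]
contact_force: [-0.6, -0.3, -0.4]
gripper_width: 33.8
```

send_rows([
  [[0, 0, 0, 0.12, 0.4], [0, 0, 0, 0.12, 0.4], [0, 0, 0, 0.12, 0.4], [0, 0, 0, 0.12, 0.4], [0, 0, 0, 0.12, 0.4], [0, 0, 0, 0.12, 0.4], [0, 0, 0, 0.12, 0.4], [0, 0, 0, 0.12, 0.4], [0, 0, 0, 0.12, 0.4], [0, 0, 0, 0, 0.4]],
])

```text
clock: 2.6
position: [597.2, 67.3, 213.1]
ee_rot: [-0.571, 0.821, 0.002, -0.016]
contact_force: [-0.2, -0.5, -0.1]
gripper_width: 34.2
```

```bash
cat >> h.py <<'E'
from scipy.spatial.transform import Rotation as Ro
def st(*targets):
    s=arm.read_state();R=Ro.from_quat(s["ee_rot"]).as_matrix();p=s["position"]
    print("pos",p.round(1),"yaw of x",np.arctan2(R[1,0],R[0,0]).round(3),"tilt z",R[:,2].round(3),"F",s["contact_force"].round(1),"w",s["gripper_width"].round(1),"t",s["clock"],"j",s["joints"].round(2),"T",s["wrist_torque"].round(2))
    for t in targets:print("tool shift cm to",t,(R.T@(np.array(t)-p)/10).round(2))
    return s,R
E
python3 -c "
from h import *
st((608.5,71.2,125))"
```

```text
Traceback (most recent call last):
  File "h.py", line 18, in st
    print("pos",p.round(1),"yaw of x",np.arctan2(R[1,0],R[0,0]).round(3),"tilt z",R[:,2].round(3),"F",s["contact_force"].round(1),"w",s["gripper_width"].round(1),"t",s["clock"],"j",s["joints"].round(2),"T",s["wrist_torque"].round(2))
                                                                                                                                      ^^^^^^^^^^^^^^^^^^^^^^^^
AttributeError: 'float' object has no attribute 'round'
```

```bash
sed -i 's/s\["gripper_width"\].round(1)/s["gripper_width"]/' h.py
python3 - <<'E'
from h import *
st((608.5,71.2,175),(608.5,71.2,126))
im,d=optics.get_image("top");cv2.imwrite("pics/crop1.png",cv2.resize(im[130:260,210:365],None,fx=4.6,fy=4.6,interpolation=cv2.INTER_CUBIC))
im2,d=optics.get_image("scene");cv2.imwrite("pics/crop2.png",cv2.resize(im2[130:280,190:340],None,fx=4,fy=4,interpolation=cv2.INTER_CUBIC))
E
```

```text
pos [597.2  67.3 213.1] yaw of x -1.927 tilt z [-0.028 -0.015 -1.   ] F [-0.2 -0.5 -0.1] w 34.223890643874476 t 2.6 j [ 0.38  0.37 -0.06  0.   -1.17 -0.74] T [ 0.01 -0.08 -0.02]
tool shift cm to (608.5, 71.2, 175) [-0.85 -1.01  3.77]
tool shift cm to (608.5, 71.2, 126) [-0.96 -1.11  8.67]
```

View pics/crop2.png

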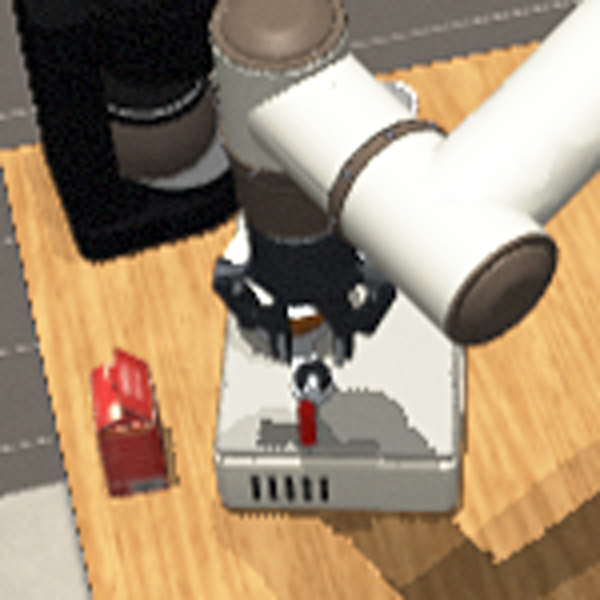

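send_rows([
  [[-0.9, -1.1, 0.5, 0, 0.4], [0, 0, 1.0, 0, 0.4], [0, 0, 1.0, 0, 0.4], [0, 0, 0.7, 0, 0.4], [0, 0, 0, 0, 0.4], [0, 0, 0, 0, 0.4]],
])

```text
clock: 3.2
position: [608.1, 71.0, 177.1]
ee_rot: [-0.577, 0.817, 0.003, -0.017]
contact_force: [0.2, -0.5, 0.8]
gripper_width: 34.1
```

```bash
python3 - <<'E'
from h import *
s,R=st((608.5,71.2,126))
p=s["position"];K=lambda n:proj(n,p)
im2,d=optics.get_image("scene");u,v=proj("scene",p);print(u,v)
cv2.imwrite("pics/crop3.png",cv2.resize(im2[190:270,220:320],None,fx=6,fy=6,interpolation=cv2.INTER_CUBIC))
E
```

```text
pos [608.1  71.  177.1] yaw of x -1.911 tilt z [-0.031 -0.015 -0.999] F [ 0.2 -0.5  0.8] w 34.09022681536711 t 3.2 j [ 0.38  0.42 -0.08  0.   -1.11 -0.72] T [ 0.04 -0.1  -0.04]
tool shift cm to (608.5, 71.2, 126) [-0.16 -0.15  5.11]
265.2256029994453 227.79347386751036
```

View pics/crop3.png

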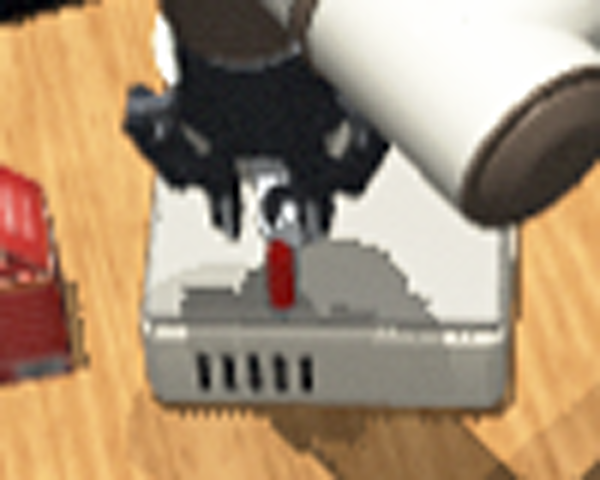

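Fingers straddle the knob as predicted, with tips at about (232,235) and (310,235) and the knob at (281,245). Descending.

send_rows([
  [[-0.1, 0, 1.2, 0, 0.4], [0, 0, 1.2, 0, 0.4], [0, 0, 1.2, 0, 0.4], [0, 0, 1.1, 0, 0.4], [0, 0, 0, 0, 0.25], [0, 0, -0.05, 0, 0.25], [0, 0, -0.05, 0, 0.25]],
])

```text
clock: 3.83
position: [608.3, 71.4, 133.9]
ee_rot: [-0.578, 0.816, 0.001, -0.014]
contact_force: [0.1, 0.2, 0.7]
gripper_width: 21.5
```

```bash
python3 -c "
from h import *
st((608.5,71.2,126))"
```

```text
pos [608.3  71.4 133.9] yaw of x -1.909 tilt z [-0.024 -0.014 -1.   ] F [0.1 0.2 0.7] w 21.511535300478354 t 3.8333 j [ 0.38  0.46 -0.14  0.   -1.   -0.72] T [-0.   -0.09  0.03]
tool shift cm to (608.5, 71.2, 126) [-0.   -0.04  0.79]
```

Now z = 134. I'll go down a little further and begin the arc.

send_rows([
  [[0, 0, 0.6, 0, 0.25], [0, 0.4, 0, 0, 0.25], [0.04, 0.72, -0.05, -0.11, 0.25], [0.04, 0.72, -0.05, -0.11, 0.25], [0.04, 0.72, -0.05, -0.11, 0.25], [0.04, 0.72, -0.05, -0.11, 0.25]],
])

```text
clock: 4.33
position: [579.4, 76.7, 133.6]
ee_rot: [0.748, -0.663, -0.001, 0.008]
contact_force: [1.8, -0.5, -1.7]
gripper_width: 21.5
```

```bash
cat >> h.py <<'E'
def lev(piv=(588.45,9.41),th=-.3137):
    s,R=st();p=s["position"][:2]-piv;print("radius",np.hypot(*p).round(1),"angle",(np.arctan2(p[1],p[0])-th-np.pi/2).round(3),"toolrot",(np.arctan2(R[1,0],R[0,0])+1.9).round(3))
E
python3 -c "
from h import *
lev()"
```

```text
pos [579.4  76.7 133.6] yaw of x -1.45 tilt z [-0.012 -0.011 -1.   ] F [ 1.8 -0.5 -1.7] w 21.536613931113298 t 4.3333 j [ 0.41  0.41 -0.22  0.01 -0.96 -0.3 ] T [-0.14 -0.62 -0.04]
radius 67.9 angle 0.448 toolrot 0.45
```

send_rows([
  [[0.1, 0.72, 0, -0.11, 0.25], [0.08, 0.72, 0, -0.11, 0.25], [0.08, 0.72, 0, -0.11, 0.25], [0.06, 0.72, 0, -0.11, 0.25], [0.06, 0.72, 0, -0.11, 0.25]],
])

```text
clock: 4.75
position: [550.4, 64.2, 137.0]
ee_rot: [0.907, -0.421, 0.003, 0.001]
contact_force: [1.4, 1.8, -1.7]
gripper_width: 21.2
```

```bash
python3 -c "
from h import *
lev()"
```

```text
pos [550.4  64.2 137. ] yaw of x -0.869 tilt z [ 0.005 -0.005 -1.   ] F [ 1.4  1.8 -1.7] w 21.21024679128022 t 4.75 j [ 0.41  0.35 -0.31  0.01 -0.91  0.29] T [ 0.56 -0.5   0.04]
radius 66.7 angle 0.92 toolrot 1.031
```

send_rows([
  [[0, 0.6, 0.1, -0.06, 0.25], [0.05, 0.6, 0.1, -0.06, 0.25], [0.05, 0.4, 0.05, 0, 0.25]],
])

```text
clock: 5.0
position: [541.5, 55.6, 137.1]
ee_rot: [0.933, -0.36, 0.007, -0.004]
contact_force: [0.1, 2.9, -1.0]
gripper_width: 21.4
```

send_rows([
  [[0.03, 0.4, 0.05, 0, 0.25], [0.03, 0.4, 0, 0, 0.25]],
])

```text
clock: 5.17
position: [538.9, 52.4, 137.6]
ee_rot: [0.932, -0.361, 0.01, -0.009]
contact_force: [5.9, 15.2, -8.9]
gripper_width: 21.2
```

```bash
python3 -c "
from h import *
lev()"
```

```text
pos [538.9  52.4 137.6] yaw of x -0.74 tilt z [ 0.025  0.009 -1.   ] F [ 5.9 15.2 -8.9] w 21.164469831033102 t 5.1667 j [ 0.4   0.32 -0.35  0.   -0.88  0.43] T [ 3.93 -1.41  0.16]
radius 65.6 angle 1.17 toolrot 1.16
```

The force jumped to 16 N at angle ≈1.1, so the lever is at its stop. I'll ease off and lift clear so it springs back.

send_rows([
  [[0, 0.1, 0, 0, 0.25], [0, -0.2, 0, 0, 0.25], [0, 0, -2.5, 0, 0.25], [0, 0, -3.5, 0, 0.25], [0, 0, -3, 0, 0.25], [0, 0, -1, 0, 0.5], [0, 0, 0, 0, 0.5]],
])

```text
clock: 5.75
position: [536.1, 51.0, 240.3]
ee_rot: [0.931, -0.366, 0.009, -0.006]
contact_force: [-0.6, 0.7, -0.3]
gripper_width: 42.3
```

```bash
python3 - <<'E'
from h import *
st((493.1,-122.6,215))
im,d=optics.get_image("scene");cv2.imwrite("pics/crop4.png",cv2.resize(im[160:270,200:340],None,fx=5,fy=5,interpolation=cv2.INTER_CUBIC))
h2=cv2.cvtColor(im,cv2.COLOR_BGR2HSV);m=((h2[...,0]<8)|(h2[...,0]>172))&(h2[...,1]>150);m[:225]=0;m[255:]=0;m[:,:255]=0;m[:,310:]=0
v,u=np.nonzero(m);print("sc red",u.mean(),v.mean(),len(u))
E
```

```text
pos [536.1  51.  240.3] yaw of x -0.749 tilt z [ 0.021  0.005 -1.   ] F [-0.6  0.7 -0.3] w 42.3463101384274 t 5.75 j [ 0.4   0.22 -0.21  0.   -1.12  0.42] T [-0.05 -0.01 -0.06]
tool shift cm to (493.1, -122.6, 215) [ 8.64 15.69  2.34]
sc red 266.7027027027027 234.72972972972974 37
```

View pics/crop4.png

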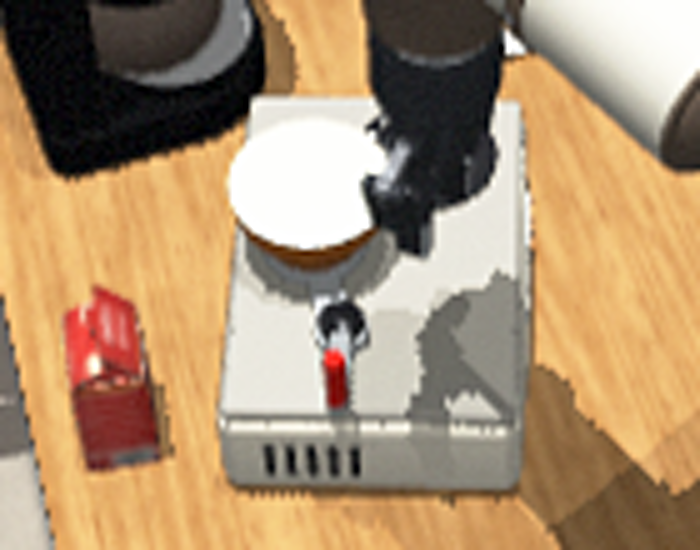

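The lever is back at rest: the red blob is at (266.7,234.7), against (266.4,235.1) initially. Moving above the dial.

send_rows([
  [[1.8, 3.2, 0.1, 0, 0.5], [1.8, 3.2, 0.1, 0, 0.5], [1.8, 3.2, 0.1, 0, 0.5], [1.8, 3.2, 0.1, 0, 0.5], [1.4, 2.7, 0.1, 0, 0.5], [0, 0, 0, -0.11, 0.5], [0, 0, 0, -0.11, 0.5], [0, 0, 0, -0.11, 0.5], [0, 0, 0, -0.11, 0.5], [0, 0, 0, 0, 0.5]],
])

```text
clock: 6.63
position: [479.7, -131.5, 216.9]
ee_rot: [0.989, -0.148, -0.007, -0.0]
contact_force: [-0.0, -0.1, -1.2]
gripper_width: 42.8
```

```bash
python3 - <<'E'
from h import *
st((493.1,-122.6,175),(493.1,-122.6,126))
E
```

```text
pos [ 479.7 -131.5  216.9] yaw of x -0.298 tilt z [-0.015  0.002 -1.   ] F [-0.  -0.1 -1.2] w 42.834171346531924 t 6.6333 j [ 0.06  0.19 -0.31 -0.   -1.09  1.22] T [ 0.04 -0.04  0.01]
tool shift cm to (493.1, -122.6, 175) [ 1.09 -1.25  4.17]
tool shift cm to (493.1, -122.6, 126) [ 1.16 -1.26  9.07]
```

send_rows([
  [[1.1, -1.25, 0.5, 0, 0.5], [0, 0, 1.2, 0, 0.5], [0, 0, 1.2, 0, 0.5], [0, 0, 0.6, 0, 0.5], [0, 0, 0, 0, 0.5]],
])

```text
clock: 7.05
position: [489.6, -123.2, 175.2]
ee_rot: [0.988, -0.157, -0.013, 0.001]
contact_force: [-0.7, 0.2, -0.1]
gripper_width: 42.7
```

```bash
python3 - <<'E'
from h import *
s,_=st((493.1,-122.6,126))
im,d=optics.get_image("scene");cv2.imwrite("pics/crop5.png",cv2.resize(im[140:240,230:350],None,fx=6,fy=6,interpolation=cv2.INTER_CUBIC))
print(proj("scene",s["position"]),proj("scene",(493.1,-122.6,158)))
E
```

```text
pos [ 489.6 -123.2  175.2] yaw of x -0.315 tilt z [-0.027  0.002 -1.   ] F [-0.7  0.2 -0.1] w 42.68955968291098 t 7.05 j [ 0.07  0.25 -0.35 -0.   -1.01  1.18] T [ 0.01  0.02 -0.02]
tool shift cm to (493.1, -122.6, 126) [ 0.44 -0.2   4.91]
[285.69637959 175.00273069] [284.78363584 178.8070394 ]
```

View pics/crop5.png

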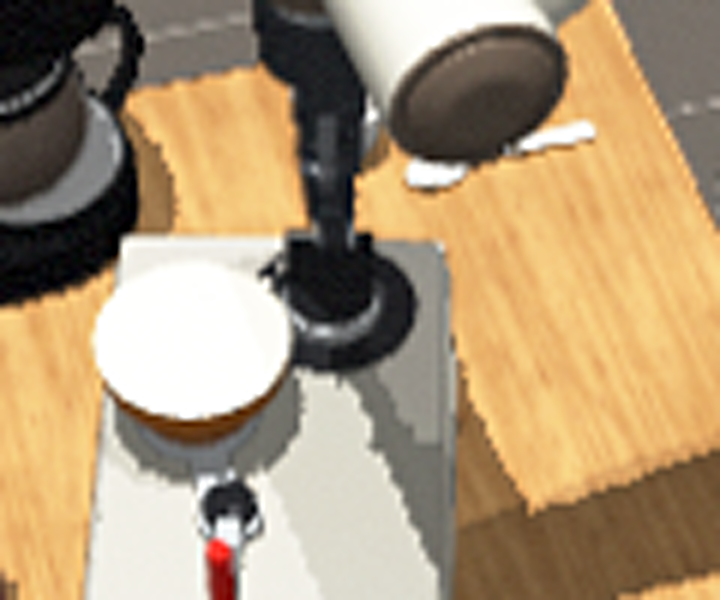

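The finger tip at (335,240) is centred over the bar, which spans columns 290–372. Descending and closing.

send_rows([
  [[0.35, -0.15, 1.2, 0, 0.5], [0.05, 0, 1.2, 0, 0.5], [0, 0, 1.2, 0, 0.5], [0, 0, 1.2, 0, 0.5], [0, 0, 0.3, 0, 0.5], [0, 0, 0, 0, 0.5]],
])

```text
clock: 7.6
position: [494.6, -123.7, 125.8]
ee_rot: [0.987, -0.16, -0.011, 0.002]
contact_force: [0.5, -0.2, -0.3]
gripper_width: 42.7
```

```bash
python3 - <<'E'
from h import *
s,_=st((493.1,-122.6,126))
E
```

```text
pos [ 494.6 -123.7  125.8] yaw of x -0.321 tilt z [-0.021 -0.    -1.   ] F [ 0.5 -0.2 -0.3] w 42.719221228465905 t 7.6 j [ 0.07  0.31 -0.4  -0.   -0.88  1.18] T [ 0.03 -0.03 -0.02]
tool shift cm to (493.1, -122.6, 126) [-0.18 -0.06 -0.01]
```

send_rows([
  [[-0.15, -0.05, -0.05, 0, 0.3], [0, 0, -0.05, 0, 0.15], [0, 0, -0.05, 0, 0], [0, 0, -0.05, 0, 0], [0, 0, -0.05, 0, 0], [0, 0, -0.05, 0, 0]],
])

```text
clock: 8.1
position: [494.1, -122.7, 128.9]
ee_rot: [0.987, -0.16, -0.009, 0.001]
contact_force: [2.3, -2.1, -8.7]
gripper_width: 11.1
```

```bash
python3 - <<'E'
from h import *
s,_=st((493.1,-122.6,126))
E
```

```text
pos [ 494.1 -122.7  128.9] yaw of x -0.322 tilt z [-0.018  0.001 -1.   ] F [ 2.3 -2.1 -8.7] w 11.118972779358756 t 8.1 j [ 0.07  0.3  -0.4  -0.   -0.88  1.18] T [-0.33 -0.84  0.07]
tool shift cm to (493.1, -122.6, 126) [-0.09  0.02  0.29]
```

send_rows([
  [[0, 0, 0.03, 0.1, 0], [0, 0, 0, 0.1, 0], [0, 0, 0, 0.1, 0], [0, 0, 0, 0.1, 0], [0, 0, 0, 0.1, 0]],
])

```text
clock: 8.52
position: [494.3, -122.4, 128.9]
ee_rot: [0.912, -0.41, -0.009, 0.003]
contact_force: [1.8, -1.7, -6.7]
gripper_width: 10.8
```

```bash
cat >> h.py <<'E'
def dial():
    s,R=st((493.1,-122.6,128));print("dial angle", -0.318-np.arctan2(R[1,0],R[0,0]))
E
python3 -c "
from h import *
dial()"
```

```text
pos [ 494.3 -122.4  128.9] yaw of x -0.844 tilt z [-0.018  0.001 -1.   ] F [ 1.8 -1.7 -6.7] w 10.758895565498259 t 8.5167 j [ 0.07  0.3  -0.4  -0.   -0.88  0.65] T [-0.07 -0.59  0.14]
tool shift cm to (493.1, -122.6, 128) [-0.06  0.1   0.09]
dial angle 0.5260831032522078
```

send_rows([
  [[0, 0, 0.03, 0.1, 0], [0, 0, 0, 0.1, 0], [0, 0, 0, 0.1, 0], [0, 0, 0, 0.1, 0], [0, 0, 0, 0.1, 0], [0, 0, 0, 0.1, 0]],
])

```text
clock: 9.02
position: [494.6, -122.1, 128.9]
ee_rot: [0.74, -0.673, -0.007, 0.004]
contact_force: [1.3, -1.5, -6.0]
gripper_width: 11.3
```

```bash
python3 -c "
from h import *
dial()"
```

```text
pos [ 494.6 -122.1  128.9] yaw of x -1.476 tilt z [-0.016  0.003 -1.   ] F [ 1.3 -1.5 -6. ] w 11.332239458158062 t 9.0167 j [ 0.07  0.3  -0.4  -0.01 -0.88  0.02] T [-0.12 -0.64  0.14]
tool shift cm to (493.1, -122.6, 128) [0.03 0.15 0.09]
dial angle 1.1577356491792503
```

send_rows([
  [[0, 0, 0, 0.04, 0], [0, 0, 0, 0, 0], [0, 0, 0, 0, 0], [0, 0, 0, 0, 0]],
])

```text
clock: 9.35
position: [494.6, -122.2, 128.9]
ee_rot: [0.725, -0.689, -0.007, 0.004]
contact_force: [1.0, -2.2, -6.1]
gripper_width: 10.9
```

```bash
python3 - <<'E'
from h import *
dial()
im,d=optics.get_image("top");cv2.imwrite("pics/top6.png",cv2.resize(im[140:260,230:370],None,fx=5,fy=5,interpolation=cv2.INTER_CUBIC))
im,d=optics.get_image("scene");cv2.imwrite("pics/crop6.png",cv2.resize(im[150:250,220:330],None,fx=6,fy=6,interpolation=cv2.INTER_CUBIC))
E
```

```text
pos [ 494.6 -122.2  128.9] yaw of x -1.519 tilt z [-0.015  0.004 -1.   ] F [ 1.  -2.2 -6.1] w 10.869112638020397 t 9.35 j [ 0.07  0.3  -0.4  -0.01 -0.88 -0.02] T [-0.13 -0.67  0.16]
tool shift cm to (493.1, -122.6, 128) [0.03 0.15 0.09]
dial angle 1.2010521836817172
```

View pics/crop6.png

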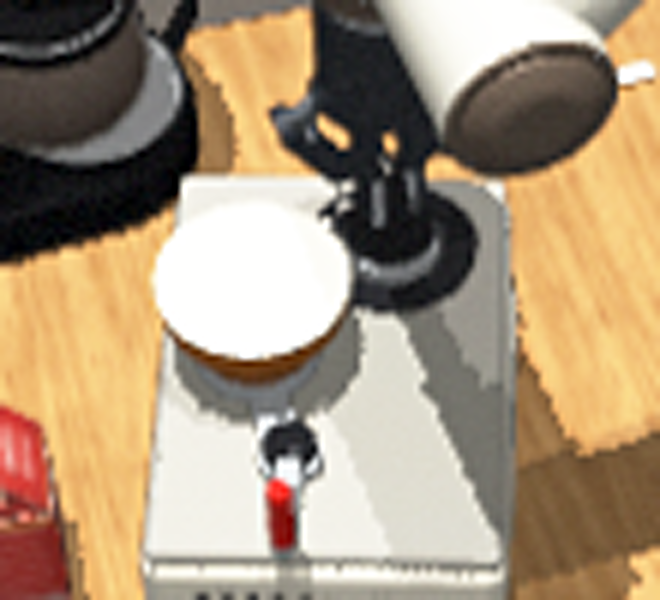

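View pics/top6.png

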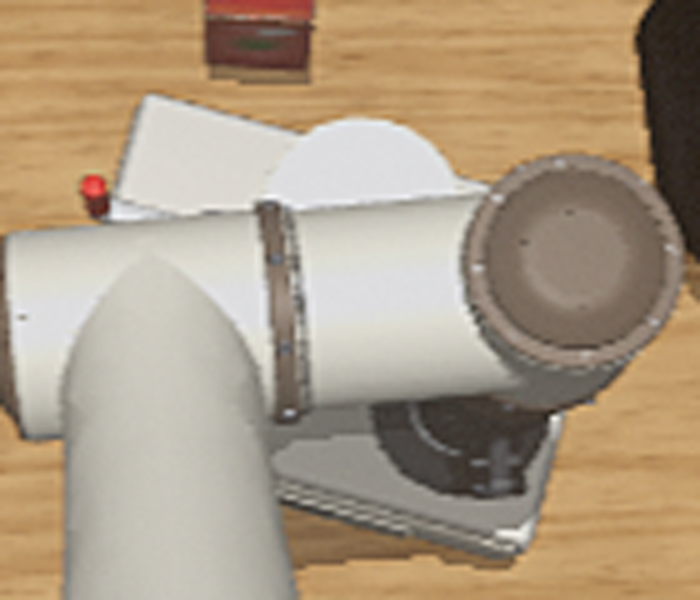

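```bash
python3 - <<'E'
from h import *
dial();print(job.job_done());dial()
E
```

```text
pos [ 494.6 -122.2  128.9] yaw of x -1.519 tilt z [-0.016  0.004 -1.   ] F [ 1.3 -1.4 -6. ] w 10.999332628380387 t 9.45 j [ 0.07  0.3  -0.4  -0.01 -0.88 -0.02] T [-0.08 -0.66  0.17]
tool shift cm to (493.1, -122.6, 128) [0.03 0.15 0.09]
dial angle 1.2013459296828195
the job is handed in; nothing more can be done
None
the job is handed in; nothing more can be done
```

I swung the dose lever to its stop and let it spring back. Then I turned the dial clockwise to the third click and handed the job in at 9.45 s, with the gripper still holding it.

- **Lever:** at about 1.1 rad the contact force jumped from about 3 N to about 17 N, which I took as the hard stop. After I lifted clear, the red knob was back within half a pixel of where it started.
- **Dial:** the last reading was 1.20 rad, taken from how far the gripper had turned. The opening stayed at about 11 mm, which points to no slip on the bar. That is 1 mm under the bar's stated 12 mm.
- **Not checked directly:** I never saw the pointer line against the orange dots, because the arm and gripper hid them from both cameras.
- **Force on the dial:** the arm pulled up on it slightly throughout, about 6 N at the end.
- **Other objects:** the arm made no contact with them that I saw, but I did not measure their positions again afterwards.

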